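# Take the probe rod out of the vise and hold it in the ring gauge

### The job

Slide the jaw of the small grey vise open by its upright knob, lift the finished probe rod out by its handle, and lower its stem into the hole of the ring gauge from above without touching the gauge. Finish while still holding the rod there with the gripper, upright, still and centred in the hole, its tip well out below the gauge plate and its collar clear above it, so that the reading can be taken. Leave the jaw open and do not disturb the other things on the bench.

Things in the scene. Friction and masses are not known exactly. Their poses are not given: they have to be found in the camera images.
- vise: small grey step-jaw vise bolted to the bench, foot 90 x 176 mm, jaw tops 104 mm up (not the big blue vice at the bench's right end). Origin on the bench surface, straight below the rod that it holds; z up. The moving jaw slides open towards the vise's own -y, roughly to the robot's right; the fixed jaw is on the +y side of the rod
- vise_seat (a point): centre of the vise's seat, 84 mm above the bench, where the rod's collar rests; its stem hangs in a hole 15 mm wide. A toe of the moving jaw reaches about 6 mm over the collar, so the rod cannot be lifted until the jaw is open
- vise_knob (a point): point on the axis of the upright black knob on the moving jaw, 126 mm above the bench and 60 mm from the rod's axis while the jaw is shut; it moves with the jaw. The knob is a cylinder 18 mm across, its foot at the jaw's top 104 mm up, its top 144 mm up
- vise_jaw (a joint): opening of the vise jaw in m: 0 shut, 0.033 fully open (stop). It slides with about 4 N of friction and stays where it is left
- rod_grip (a point): point on the axis of the rod's ribbed handle (a cylinder 20 mm across, 55 mm long), 36 mm above the underside of the collar and 106 mm above the tip; 120 mm above the bench while the rod stands in the vise, where the handle's top is 145 mm up
- rod_collar (a point): centre of the underside of the rod's collar, at the top of the stem, 36 mm below rod_grip
- rod_tip (a point): lower end of the rod's stem, 70 mm below the collar's underside
- gauge: ring gauge bolted to the bench: grey foot 100 x 90 x 10 mm, four posts, on them an aluminium plate 84 x 70 mm, underside 77 mm and top 95 mm above the bench, with a steel rim round its hole up to 99 mm and a grey sensor head, no higher, on its own +x side. Origin on the bench straight below the hole; z up. Below the plate all is free down to the foot
- bore_mouth (a point): centre of the gauge's vertical through hole at its upper rim, 99 mm above the bench. The hole is 24 mm across, so the 12 mm stem has 6 mm of air all round when centred; it ends at the plate's underside, 22 mm below this point
- the_solder_spool: bystander, to be left alone: reel of solder, 56 mm across, 32 mm high; origin at the centre of its underside
- the_torch: bystander, to be left alone: black torch lying down, 117 mm long; origin at the centre of its underside
- the_hex_key: bystander, to be left alone: black hex key lying flat, 103 mm long; origin at the centre of its underside
- the_marker_pen: bystander, to be left alone: white marker pen lying down, 132 mm long; origin at the centre of its underside
- the_caliper: bystander, to be left alone: steel caliper lying flat, 254 mm long; origin at the centre of its underside
- rod: finished steel probe rod, upright in the vise, 131 mm long, about 0.16 kg: a stem 12 mm across and 70 mm long, above it a collar 40 mm across and 6 mm thick, above that the handle. Origin at its tip, z up along its axis

How it is judged:
On the way, in this order (a step that is already met when the one before it is completed fails the run):
1. the vise jaw is slid open by at least 20 mm (value of joint vise_jaw above 0.02 m), for 0.2 s.
2. the rod is lifted out of the vise by the gripper, its tip above the seat (height (world z) of rod_tip above 0.09 m and contact force between the fingers and rod above 0.5 N), for 0.2 s.
At the end, for the whole second after the job is handed in: Gripper holds the rod still, upright within 0.1 rad, tip and collar within 4 mm of the hole axis, tip 7 mm or more below the plate, collar 3 mm or more above the rim, touching neither gauge nor vise; jaw open 20 mm or more; bystanders within 30 mm of their places (horizontal distance between each of rod_tip, rod_collar and bore_mouth below 0.004 m and height (world z) of rod_tip below 0.07 m and height (world z) of rod_collar above 0.102 m and angle between rod's own z axis and vertical below 0.1 rad and linear speed of rod below 0.01 m/s and contact force between the fingers and rod above 1 N and contact force between rod and gauge below 0.1 N and contact force between rod and vise below 0.1 N and value of joint vise_jaw above 0.02 m and distance of each of the_solder_spool, the_torch, the_hex_key, the_marker_pen, the_caliper from where it was at the start of the episode below 0.03 m); the arm keeps its last pose, push and grip.
It fails at once if the rod touches the gauge (more than 0.5 N) (contact force between rod and gauge above 0.5 N).
It fails at once if a bystander is moved by more than 30 mm (distance of any of the_solder_spool, the_torch, the_hex_key, the_marker_pen, the_caliper from where it was at the start of the episode above 0.03 m).
It also fails if it takes over 53 s, if anything falls off the work surface, if the arm or the gripper's body presses on something with over 40 N, if the wrist force passes 120 N, or if a joint passes its speed limit or range.

### The arm

A 7-joint arm with a two-finger parallel gripper is mounted at the origin on a cart in front of the work surface, level with it; the furniture and walls round the work are solid. World frame = base frame: x ahead of the robot, y to its left, z up, the work surface at z = 0. Lengths are in m, angles in rad, forces in N, time in s.
With the tool pointing down it reaches from about 0.375 to 0.925 m from the base axis. Payload 3.1 kg.
Tool frame: the origin (TCP) lies midway between the tips of the shut fingers; the grasp point (between the pads) lies ctrl.tcp_to_grasp behind it (ctrl.tcp_to_grasp is the distance from the TCP to the grasp point, in m); z points along the fingers, y is the line along which they close (so a half turn about z gives the same grasp; the last joint's range is limited). The gripper opens to 85 mm and grips with 20 to 120 N. Pads are 22 mm wide; open, the fingers measure 114 mm over their backs; the gripper's body (76 mm by 85 mm) begins 54 mm behind the grasp point. The pads swing forward as they close: fully open they stand 13 mm farther back than shut.
Start: joints at [-1.358, 0.383, 0.044, 1.598, -0.018, 1.161, -0.05], TCP at [0.199, 0.619, 0.231] pointing down, gripper open.
Joint ranges: [-2.61, 2.61], [-0.41, 2.15], [-1.48, 1.57], [0, 2.5], [-1.57, 4.71], [0.05, 1.97], [-2.85, 2.85]. Speed limits (rad/s): [2.79, 2.79, 3.14, 3.14, 3.14, 3.14, 3.14].

### API

Orientations are given as a rotation vector (axis times angle).
In Python, from station import ctrl, vision gives the robot as it stands. The module is installed in compiled form; this text tells all that it offers.
- The arm moves only by the tool drive_tool, never from a script. Its argument "motion" is text: rows parted by semicolons, each of 7 numbers parted by spaces: the turn, a rotation vector about the tool's x, y, z in units of 5 degrees (1.0 is 5 degrees), then the shift along the tool's x, y, z in units of 25 mm (1.0 is 25 mm), then the finger opening in mm, from 0 to 85.4. In form: wx wy wz tx ty tz claw; .... A call has exactly 10 rows; each row shifts and turns the commanded pose from where the row before left it, along the tool's axes as they then stand; what a row does not reach is not made up. A row lasts 1/12 s, in which the tool goes at most 41.7 mm and 7.16 degrees, less where a joint would pass 70% of its speed; a pose out of reach is approached as far as the arm can. A call is refused whole if a number of a shift passes 1 or a number of a turn 1, either way. A call with a gripper value outside its range is refused whole. The fingers move at their own pace and stop on an object; "force" is the grip in N (left out, the last holds). Time passes only in rows, so rows that do not move let the fingers close, or fill a call up. It gives the time, the measured TCP pose, the force, the opening and the grip force at its end, in the units of the state.
- ctrl.read_state(): the state, without advancing time (a new reading comes with each control period).
- vision.grab_frame(name): name is "side" or "top"; returns a dict with "color" (384x512x3 uint8, red, green, blue), "z_map" (384x512 float32, m along the optical axis (not along the pixel's ray), 0 where there is no reading), "mtx" (3x3 intrinsics, pixels), "rvec" (rotation vector, rad) and "tvec" (3), from world to camera coordinates, as OpenCV has them. Camera axes: x right, y down, z forward; pixel columns grow to the right and rows downward; lengths in m; the calibration is good to about 2 mm. A picture is of the moment at which its call begins.
- ctrl.job_done(): hands the job in; it is judged then, once.
The state is a dict: "clock": time; "joint_positions": joint angles; "qd": joint speeds; "joint_efforts": joint torques, N m; "tcp_pos": TCP position; "tcp_rot": TCP orientation; "force": force on the tool from outside, world axes, zero at the start; "wrist_torque": the same for the moment, N m; "width": opening from 0.0 (shut) to 1.0 (fully open); "finger_force": force on a finger pad.
Only numpy, scipy, OpenCV 4.12 (cv2) and the standard library are available. Lean on these libraries where they do the work, as an engineer would, in place of code of your own. Each camera call takes 0.05 s, during which the arm holds its last target. There are 200 camera calls.

## Working session

There is one attempt and no reset: what is moved stays moved. The work goes in short steps, Python scripts to look and compute and a tool call to move; the robot and the scene stay as the last step left them, time stands still between calls to the robot, and variables do not carry over. Pictures are saved under pics/ and viewed, at most 10 in all, crops included, and the job is handed in when it is done.

Besides the shell and the picture viewer there is one more tool, called after ">>>" by a JSON object that holds its "api" and its "payload". drive_tool: Moves the arm, as the interface text tells. Its arguments: {"type":"object","properties":{"motion":{"type":"string"},"force":{"type":"number"}},"required":["motion"]}

```bash
mkdir -p pics; cat > h.py <<'E'
import numpy as np, cv2
from station import ctrl, vision
def grab(n):
    f=vision.grab_frame(n); f['R']=cv2.Rodrigues(np.array(f['rvec'],float))[0]; f['t']=np.array(f['tvec'],float).ravel(); return f
def world(f):
    K=np.array(f['mtx']);z=f['z_map'];v,u=np.mgrid[:z.shape[0],:z.shape[1]]
    P=np.stack([(u-K[0,2])/K[0,0]*z,(v-K[1,2])/K[1,1]*z,z],-1)
    W=(P-f['t'])@f['R']; W[z==0]=np.nan; return W
def ray(f,u,v,h):
    K=np.array(f['mtx']);d=f['R'].T@np.array([(u-K[0,2])/K[0,0],(v-K[1,2])/K[1,1],1]);c=-f['R'].T@f['t']
    return c+d*(h-c[2])/d[2]
def proj(f,p):
    q=np.array(f['mtx'])@(f['R']@np.array(p)+f['t']);return q[:2]/q[2]
def save(f,n): cv2.imwrite('pics/'+n,f['color'][:,:,::-1])
E
python3 - <<'E'
from h import *
s=ctrl.read_state();print(s, ctrl.tcp_to_grasp)
for n in('side','top'):
    f=grab(n);save(f,n+'0.png');print(n,-f['R'].T@f['t'],f['R'][2],np.array(f['mtx']).ravel())
    np.savez(n+'0.npz',**{k:np.array(v) for k,v in f.items()})
E
```

```text
{'clock': 0.0, 'joint_positions': array([-1.35779255,  0.38385246,  0.04384568,  1.59962249, -0.01791796,
        1.1611816 , -0.04990799]), 'qd': array([ 1.06608546e-03, -6.86275935e-04,  6.74759784e-04,  6.40155039e-04,
        1.04056049e-04,  2.01014406e-04,  4.77289310e-06]), 'joint_efforts': array([-1.94394220e-04, -4.33464324e+01,  1.02436524e+00, -2.49514943e+01,
        1.04419122e-02,  1.13843768e-02, -9.36403296e-06]), 'tcp_pos': array([0.1985002 , 0.61793773, 0.22985358]), 'tcp_rot': array([-0.48612055, -3.10346599,  0.00417205]), 'force': array([-0.07517891, -0.09203292,  0.05080602]), 'wrist_torque': array([0.06653923, 0.00260276, 0.01544798]), 'finger_force': 0.0, 'width': 0.9999639690475933} 0.0187
side [ 1.56275849 -0.10261994  1.06048963] [-0.71476426  0.04514757 -0.69790669] [443.47590466   0.         252.05565105   0.         443.47590466
 196.39933149   0.           0.           1.        ]
top [ 0.35360551 -0.04205143  1.35624888] [ 0.17336333 -0.00791286 -0.98482615] [365.57750748   0.         259.44178754   0.         365.57750748
 187.16275957   0.           0.           1.        ]
```

View pics/top0.png

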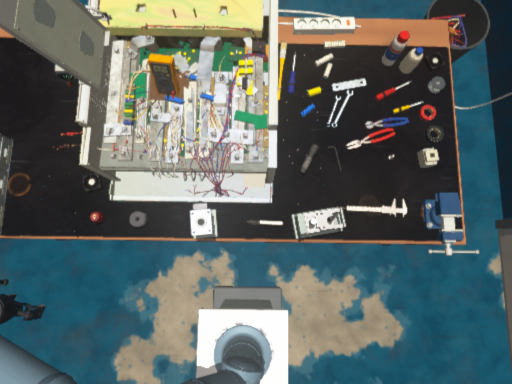

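View pics/side0.png

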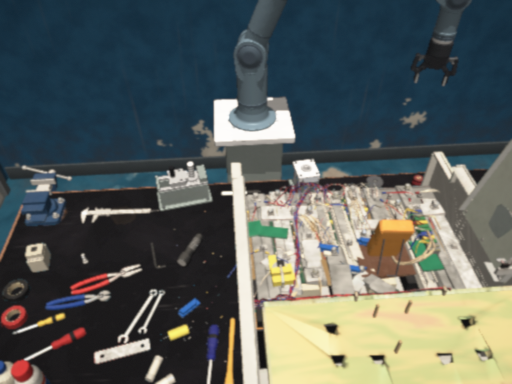

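The top view shows the vise near (319,222), the gauge at (203,221), the pen at (264,222) between them and the caliper at (378,209). In the side view the vise is at (183,187) and the gauge at (305,172). I'll zoom in on both.

```bash
cat > z.py <<'E'
from h import *
out=[]
T=dict(np.load('top0.npz'));S=dict(np.load('side0.npz'))
def crop(f,u,v,w=64,h=48): 
    return cv2.resize(f['color'][v-h//2:v+h//2,u-w//2:u+w//2],(400,300),interpolation=cv2.INTER_CUBIC)
im=np.vstack([np.hstack([crop(T,319,222),crop(T,203,222)]),np.hstack([crop(S,184,187),crop(S,306,172)])])
cv2.imwrite('pics/z0.png',im[:,:,::-1])
for n,f,bx in(('Tv',T,(290,345,205,240)),('Tg',T,(185,222,200,242)),('Sv',S,(150,218,158,212)),('Sg',S,(285,325,152,190))):
    W=world(f)[bx[2]:bx[3],bx[0]:bx[1]]
    for lo,hi in((.006,.014),(.06,.09),(.09,.1),(.1,.11),(.115,.135),(.135,.16)):
        m=(W[...,2]>lo)&(W[...,2]<hi);p=W[m]
        if len(p): 
            print(n,lo,len(p),p.mean(0).round(4),p.min(0).round(3),p.max(0).round(3))
E
python3 z.py
```

```text
Tv 0.006 278 [ 0.4536 -0.2685  0.0098] [ 0.401 -0.365  0.006] [ 0.527 -0.174  0.014]
Tv 0.06 281 [ 0.4598 -0.2686  0.0825] [ 0.415 -0.348  0.062] [ 0.508 -0.182  0.09 ]
Tv 0.09 95 [ 0.4587 -0.2628  0.0944] [ 0.415 -0.347  0.09 ] [ 0.507 -0.183  0.1  ]
Tv 0.1 404 [ 0.4586 -0.2512  0.1043] [ 0.418 -0.31   0.1  ] [ 0.498 -0.182  0.11 ]
Tv 0.115 14 [ 0.4585 -0.2559  0.127 ] [ 0.447 -0.294  0.115] [ 0.472 -0.223  0.134]
Tv 0.135 53 [ 0.4596 -0.2578  0.144 ] [ 0.446 -0.299  0.135] [ 0.474 -0.224  0.15 ]
Tg 0.006 201 [0.4502 0.1297 0.0099] [0.399 0.085 0.006] [0.538 0.221 0.014]
Tg 0.06 52 [0.4676 0.1421 0.0842] [0.407 0.109 0.069] [0.526 0.175 0.09 ]
Tg 0.09 520 [0.4601 0.1493 0.0948] [0.406 0.112 0.09 ] [0.517 0.187 0.1  ]
Tg 0.1 26 [0.4534 0.1456 0.1016] [0.416 0.114 0.1  ] [0.495 0.175 0.105]
Sv 0.006 219 [ 0.4964 -0.2621  0.0095] [ 0.414 -0.355  0.006] [ 0.53  -0.171  0.014]
Sv 0.06 528 [ 0.4834 -0.268   0.0768] [ 0.422 -0.349  0.06 ] [ 0.514 -0.18   0.09 ]
Sv 0.09 136 [ 0.4783 -0.2543  0.0946] [ 0.416 -0.349  0.09 ] [ 0.507 -0.18   0.1  ]
Sv 0.1 295 [ 0.4643 -0.2476  0.1036] [ 0.418 -0.308  0.1  ] [ 0.502 -0.18   0.109]
Sv 0.115 56 [ 0.4691 -0.2567  0.1251] [ 0.457 -0.299  0.115] [ 0.482 -0.221  0.135]
Sv 0.135 56 [ 0.4655 -0.2569  0.142 ] [ 0.445 -0.298  0.135] [ 0.482 -0.221  0.15 ]
Sg 0.006 51 [0.4344 0.1237 0.0097] [0.408 0.101 0.006] [0.468 0.195 0.014]
Sg 0.06 98 [0.4816 0.144  0.0826] [0.416 0.11  0.063] [0.531 0.188 0.09 ]
Sg 0.09 401 [0.4638 0.15   0.0944] [0.406 0.111 0.09 ] [0.519 0.188 0.1  ]
Sg 0.1 16 [0.4778 0.1448 0.1019] [0.439 0.08  0.1  ] [0.561 0.187 0.11 ]
Sg 0.115 13 [0.5777 0.0964 0.1255] [0.565 0.082 0.118] [0.583 0.11  0.133]
Sg 0.135 21 [0.5926 0.1033 0.1483] [0.578 0.073 0.137] [0.617 0.172 0.16 ]
```

View pics/z0.png

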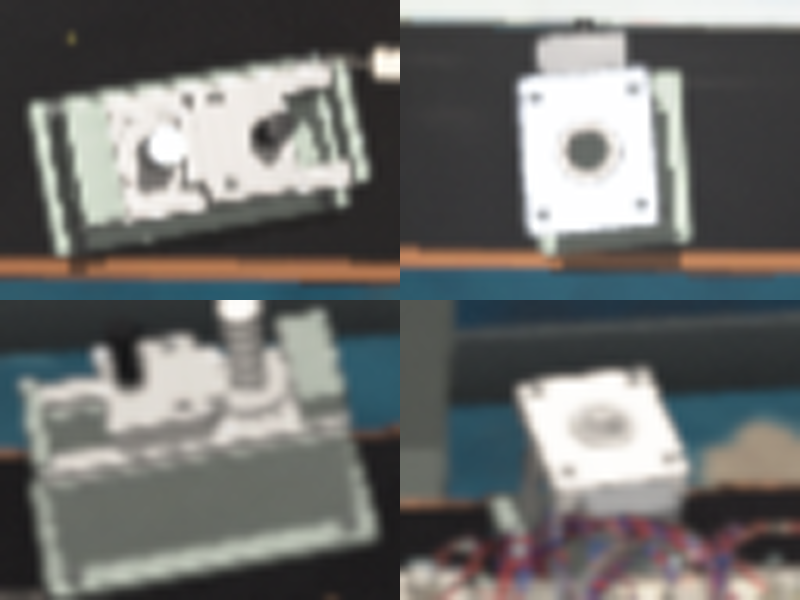

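The crops show the rod's white top at about (313,221) in the top view, the knob at about (330,220) and the gauge hole at about (201,222). The side view shows the same objects. Next I'll get subpixel centroids.

```bash
cat > m.py <<'E'
from h import *
T=dict(np.load('top0.npz'));S=dict(np.load('side0.npz'))
for n,f in(('T',T),('S',S)):
    W=world(f)
    for nm,c,h in(('rod',(.458,-.228),.145),('knob',(.46,-.288),.144)):
        m=(abs(W[...,2]-h)<.004)&(np.hypot(W[...,0]-c[0],W[...,1]-c[1])<.022)
        v,u=np.nonzero(m); p=ray(f,u.mean(),v.mean(),h)
        print(n,nm,len(u),u.mean(),v.mean(),p.round(4),W[m].mean(0).round(4))
    uv=proj(f,(.455,.149,.099));print(uv)
    g=f['color'].mean(2); u0,v0=np.round(uv).astype(int)
    a=g[v0-7:v0+8,u0-8:u0+9]; np.set_printoptions(linewidth=200);print(u0,v0);print(a.astype(int))
# vise yaw & gauge yaw from top faces
W=world(T)
for nm,bx,h in(('vise',(.40,.53,-.37,-.16),(.0,.2)),('gauge',(.40,.54,.09,.2),(.091,.099))):
    m=(W[...,0]>bx[0])&(W[...,0]<bx[1])&(W[...,1]>bx[2])&(W[...,1]<bx[3])&(W[...,2]>max(h[0],.006))&(W[...,2]<h[1])
    print(nm,cv2.minAreaRect((W[m][:,:2]*1000).astype(np.float32)))
E
python3 m.py
```

```text
T rod 28 313.32142857142856 221.5 [ 0.4541 -0.232   0.145 ] [ 0.4541 -0.232   0.145 ]
T knob 17 331.05882352941177 218.2941176470588 [ 0.4657 -0.2913  0.144 ] [ 0.4657 -0.2914  0.1435]
[200.33511232 220.67789569]
200 221
[[214 235 254 254 254 254 254 254 254 254 254 254 254 254 254 254 254]
 [251 253 254 254 254 254 254 254 254 254 254 254 254 254 254 254 254]
 [254 254 254 254 254 254 253 253 253 252 252 253 254 254 254 254 254]
 [254 254 254 254 254 253 247 247 243 237 238 245 253 254 254 254 254]
 [254 254 254 254 252 244 234 224 213 207 216 235 247 251 254 254 254]
 [254 254 254 253 238 232 189 149 135 125 139 185 232 238 253 254 254]
 [254 254 254 253 234 222 129 107 106 104 107 135 216 244 246 254 254]
 [254 254 254 251 237 195 116 104 104 104 104 118 183 238 232 253 254]
 [254 254 254 249 237 184 113 104 105 104 105 121 188 234 216 253 254]
 [254 254 254 249 238 221 128 106 105 104 110 142 217 237 231 253 254]
 [254 254 254 253 244 238 180 138 117 117 142 192 231 234 250 254 254]
 [254 254 254 254 251 233 230 208 187 186 202 230 230 241 253 254 254]
 [254 254 254 254 253 244 2
[... 1005 characters left out ...]
21 203 198 193 190 186 181 181 193 210 232 248 251 252]
 [252 252 251 243 223 205 202 204 206 208 212 214 220 240 251 252 252]
 [251 252 252 251 245 232 221 219 222 226 230 234 242 250 252 252 252]
 [251 252 252 252 251 250 249 249 250 250 250 250 251 252 252 252 251]
 [248 250 248 249 251 251 252 252 253 252 252 252 252 252 252 252 251]
 [233 239 221 225 244 251 252 252 253 253 252 252 252 252 252 252 251]
 [211 224 190 192 236 250 251 251 252 252 251 251 250 249 248 247 245]]
vise ((464.3736572265625, -270.1562194824219), (125.17242431640625, 191.31378173828125), 0.8268260955810547)
gauge ((462.7000427246094, 149.38027954101562), (107.76869201660156, 70.14179229736328), 5.8661394119262695)
```

```bash
python3 - <<'E'
from h import *
T=dict(np.load('top0.npz'));W=world(T).reshape(-1,3)
for x in np.arange(.3,.7,.05):
    print(round(x,2),[ (lambda q: round(float(np.nanmax(q)),2) if len(q) else 0)(W[(W[:,0]>=x)&(W[:,0]<x+.05)&(W[:,1]>=y)&(W[:,1]<y+.1)][:,2]) for y in np.arange(-.4,.9,.1)])
for nm,uv,h in(('hole T',(200.85,221.45),.099),):print(ray(T,*uv,h))
S=dict(np.load('side0.npz'));print(ray(S,305.7,167.7,.099))
s=ctrl.read_state();print(cv2.Rodrigues(s['tcp_rot'])[0].round(3))
E
```

```text
0.3 [-0.71, -0.7, -0.71, -0.71, -0.7, -0.71, -0.71, -0.7, -0.71, -0.71, -0.71, -0.71, -0.71]
0.35 [0.0, 0.0, 0.0, 0.0, 0.0, 0.01, 0.0, 0.0, 0.01, 0.0, 0.0, 0.0, 0.0]
0.4 [0.11, 0.15, 0.11, 0.01, 0.01, 0.1, 0.01, 0.04, 0.04, 0.01, 0.01, 0.01, 0.08]
0.45 [0.11, 0.15, 0.11, 0.02, 0.01, 0.1, 0.01, 0.04, 0.04, 0.05, 0.01, 0.01, 0.1]
0.5 [0.1, 0.02, 0.01, 0.03, 0.08, 0.1, 0.03, 0.03, 0.03, 0.01, 0.01, 0.01, 0.09]
0.55 [0.01, 0.01, 0.01, 0.06, 0.18, 0.17, 0.15, 0.02, 0.04, 0.03, 0.01, 0.01, 0.05]
0.6 [0.01, 0.02, 0.27, 0.27, 0.2, 0.2, 0.2, 0.19, 0.27, 0.27, 0.03, 0.01, 0.05]
0.65 [0.01, 0.03, 0.27, 0.27, 0.21, 0.21, 0.22, 0.2, 0.27, 0.26, 0.01, 0.01, 0.06]
[0.4523813  0.14712653 0.099     ]
[0.45582213 0.14694218 0.099     ]
[[-0.952  0.306 -0.001]
 [ 0.306  0.952 -0.002]
 [-0.    -0.002 -1.   ]]
```

>>> {"api": "drive_tool", "payload": {"motion": "0 0 1 0 0 -0.1 60;0 0 1 0 0 -0.1 60;0 0 1 0 0 -0.1 60;0 0 1 0 0 -0.1 60;0 0 1 0 0 -0.1 60;0 0 1 0 0 -0.1 60;0 0 1 0 0 -0.1 60;0 0 1 0 0 -0.1 60;0 0 1 0 0 -0.1 60;0 0 1 0 0 -0.1 60", "force": 40}}

```text
clock: 0.93
tcp_pos: [0.1986, 0.6184, 0.2556]
tcp_rot: [1.758, 2.603, -0.002]
force: [0.9, -0.1, -1.3]
width: 0.704
finger_force: 0.0
```

>>> {"api": "drive_tool", "payload": {"motion": "0 0 1 0 0 0 60;0 0 1 0 0 0 60;0 0 0.1 -0.5 0.5 0 60;0 0 0 -1 0.9 0 60;0 0 0 -1 0.9 0 60;0 0 0 -1 0.9 0 60;0 0 0 -1 0.9 0 60;0 0 0 -1 0.9 0 60;0 0 0 -1 0.9 0 60;0 0 0 -1 0.9 0 60"}}

```text
clock: 1.77
tcp_pos: [0.4055, 0.4669, 0.2559]
tcp_rot: [1.982, 2.436, -0.001]
force: [-0.4, 0.7, -0.8]
width: 0.702
finger_force: 0.0
```

```bash
cat > d.py <<'E'
import sys
from h import *
s=ctrl.read_state();R=cv2.Rodrigues(s['tcp_rot'])[0]
t=np.array([float(a) for a in sys.argv[1:4]])
print(s['clock'],s['tcp_pos'].round(4),'yang',np.degrees(np.arctan2(R[1,1],R[0,1])).round(2),'tilt',R[:,2].round(4))
print('units',(R.T@(t-s['tcp_pos'])/.025).round(2),'j',s['joint_positions'].round(2),'f',s['force'].round(1),s['width'].round(3),s['finger_force'])
E
python3 d.py .466 -.290 .20
```

```text
1.7667 [0.4055 0.4669 0.2559] yang 11.74 tilt [-1.0e-04 -1.2e-03 -1.0e+00]Traceback (most recent call last):
  File "d.py", line 6, in <module>
    print('units',(R.T@(t-s['tcp_pos'])/.025).round(2),'j',s['joint_positions'].round(2),'f',s['force'].round(1),s['width'].round(3),s['finger_force'])
                                                                                                                 ^^^^^^^^^^^^^^^^
AttributeError: 'float' object has no attribute 'round'
```

>>> {"api": "drive_tool", "payload": {"motion": "0 0 0 -1 -0.1 0 60;0 0 0 -1 -0.1 0 60;0 0 0 -1 -0.1 0 60;0 0 0 -1 -0.1 0 60;0 0 0 -1 -0.1 0 60;0 0 0 -1 -0.1 0 60;0 0 0 -1 -0.1 0 60;0 0 0 -1 -0.1 0 60;0 0 0 -1 -0.1 0 60;0 0 0 -1 -0.1 0 60"}}

```text
clock: 2.6
tcp_pos: [0.4296, 0.2169, 0.2558]
tcp_rot: [-1.983, -2.437, 0.002]
force: [0.9, -0.3, -0.6]
width: 0.703
finger_force: 0.0
```

>>> {"api": "drive_tool", "payload": {"motion": "0 0 0 -1 -0.1 0 60;0 0 0 -1 -0.1 0 60;0 0 0 -1 -0.1 0 60;0 0 0 -1 -0.1 0 60;0 0 0 -1 -0.1 0 60;0 0 0 -1 -0.1 0 60;0 0 0 -1 -0.1 0 60;0 0 0 -1 -0.1 0 60;0 0 0 -1 -0.1 0 60;0 0 0 -1 -0.1 0 60"}}

```text
clock: 3.43
tcp_pos: [0.4548, -0.0327, 0.2558]
tcp_rot: [-1.982, -2.436, 0.0]
force: [0.5, 1.1, 0.2]
width: 0.7
finger_force: 0.0
```

```bash
sed -i "s/s\['width'\].round(3)/s['width']/" d.py; python3 d.py .466 -.290 .20
```

```text
3.4333 [ 0.4548 -0.0327  0.2558] yang 11.73 tilt [-8.e-04  3.e-04 -1.e+00]
units [-10.17  -1.65   2.23] j [-0.76 -0.06  0.73  2.04  0.04  1.14  0.16] f [0.5 1.1 0.2] 0.6997557427437971 0.0
```

>>> {"api": "drive_tool", "payload": {"motion": "0 0 0 -1 -0.2 0 60;0 0 0 -1 -0.2 0 60;0 0 0 -1 -0.2 0 60;0 0 0 -1 -0.2 0 60;0 0 0 -1 -0.2 0 60;0 0 0 -1 -0.2 0 60;0 0 0 -1 -0.2 0 60;0 0 0 -1 -0.2 0.5 60;0 0 0 -1 0 0.5 60;0 0 0 -1 0 0.5 60"}}

```text
clock: 4.27
tcp_pos: [0.466, -0.2851, 0.2182]
tcp_rot: [-1.983, -2.437, -0.001]
force: [0.0, 0.6, 1.3]
width: 0.706
finger_force: 0.0
```

```bash
python3 d.py .467 -.291 .111; python3 - <<'E'
from h import *
o=[]
for n,c in(('top',(.46,-.27,.15)),('side',(.46,-.27,.18))):
    f=grab(n);u,v=np.round(proj(f,c)).astype(int);o.append(cv2.resize(f['color'][v-30:v+30,u-40:u+40],(400,300),interpolation=cv2.INTER_CUBIC))
cv2.imwrite('pics/k.png',np.hstack(o)[:,:,::-1])
E
```

```text
4.2667 [ 0.466  -0.2851  0.2182] yang 11.74 tilt [ 2.e-04  5.e-04 -1.e+00]
units [-0.24 -0.01  4.29] j [-0.35  0.29  0.97  1.9  -0.27  1.09  0.93] f [0.  0.6 1.3] 0.7059027269925345 0.0
```

View pics/k.png

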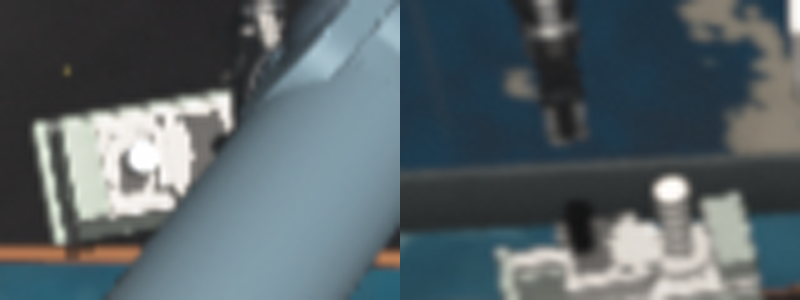

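The side view shows the fingers above the black knob, in line with it, with the rod clear to the right. I'll go down and grip.

>>> {"api": "drive_tool", "payload": {"motion": "0 0 0 -0.2 0 0.5 60;0 0 0 0 0 0.6 60;0 0 0 0 0 0.6 60;0 0 0 0 0 0.6 60;0 0 0 0 0 0.6 60;0 0 0 0 0 0.6 60;0 0 0 0 0 0.5 60;0 0 0 0 0 0.2 60;0 0 0 0 0 0 60;0 0 0 0 0 0 40"}}

```text
clock: 5.2
tcp_pos: [0.4682, -0.2878, 0.1141]
tcp_rot: [1.983, 2.436, 0.0]
force: [0.2, 0.3, -0.1]
width: 0.578
finger_force: 0.0
```

>>> {"api": "drive_tool", "payload": {"motion": "0 0 0 0 0 0 10;0 0 0 0 0 0 10;0 0 0 0 0 0 10;0 0 0 0 0 0 10;0 0 0 0 0 0 10;0 0 0 0 0 0 10;0 0 0 0 0 0 10;0 0 0 0 0 0 10;0 0 0 0 0 0 10;0 0 0 0 0 0 10", "force": 40}}

```text
clock: 6.03
tcp_pos: [0.4666, -0.2887, 0.1148]
tcp_rot: [-1.984, -2.434, 0.002]
force: [-4.3, 0.7, 3.9]
width: 0.196
finger_force: 39.4
```

>>> {"api": "drive_tool", "payload": {"motion": "0 0 0 -0.1 -0.05 0 10;0 0 0 -0.15 -0.03 0 10;0 0 0 -0.15 0 0 10;0 0 0 -0.15 0 0 10;0 0 0 -0.15 0 0 10;0 0 0 -0.15 0 0 10;0 0 0 -0.15 0 0 10;0 0 0 -0.15 0 0 10;0 0 0 -0.1 0 0 10;0 0 0 0 0 0 10"}}

```text
clock: 6.87
tcp_pos: [0.4721, -0.3185, 0.1148]
tcp_rot: [-1.982, -2.435, -0.002]
force: [-3.2, 3.6, 5.7]
width: 0.193
finger_force: 39.3
```

>>> {"api": "drive_tool", "payload": {"motion": "0 0 0 0 0 0 60;0 0 0 0 0 0 60;0 0 0 0 0 0 60;0 0 0 0 0 0 60;0 0 0 0 0 -0.4 60;0 0 0 0 0 -0.8 60;0 0 0 0 0 -0.8 60;0 0 0 0 0 -0.8 60;0 0 0 0 0 -0.8 60;0 0 0 0 0 0 60"}}

```text
clock: 7.7
tcp_pos: [0.4751, -0.3212, 0.2087]
tcp_rot: [1.979, 2.429, 0.003]
force: [0.6, -0.1, 0.2]
width: 0.705
finger_force: 0.0
```

```bash
cat > look.py <<'E'
from h import *
import sys
f=grab('side');W=world(f)
for nm,c,h in(('rod',(.458,-.23),.145),('knob',(.474,-.32),.144),('knobshut',(.468,-.29),.144)):
    m=(abs(W[...,2]-h)<.004)&(np.hypot(W[...,0]-c[0],W[...,1]-c[1])<.02);v,u=np.nonzero(m)
    if len(u): print(nm,len(u),u.mean(),v.mean(),ray(f,u.mean(),v.mean(),h).round(4))
E
python3 look.py; python3 d.py .456 -.231 .1095
```

```text
rod 21 190.42857142857142 164.0 [ 0.4613 -0.2297  0.145 ]
knob 19 161.68421052631578 168.73684210526315 [ 0.4761 -0.3202  0.144 ]
7.75 [ 0.4742 -0.3202  0.2067] yang 11.68 tilt [ 0.0054 -0.0023 -1.    ]
units [ 3.65 -0.01  3.87] j [-0.25  0.37  0.94  1.85 -0.34  1.08  1.02] f [ 0.9  0.1 -0.1] 0.7034441076821384 0.0
```

>>> {"api": "drive_tool", "payload": {"motion": "0 0 0 0.9 0 0 60;0 0 0 0.9 0 0 60;0 0 0 0.9 0 0 60;0 0 0 0.9 0 0 60;0 0 0 0 0 0.7 60;0 0 0 0 0 0.8 60;0 0 0 0 0 0.8 60;0 0 0 0 0 0.8 60;0 0 0 0 0 0.6 60;0 0 0 0 0 0 60"}}

```text
clock: 8.58
tcp_pos: [0.4509, -0.2289, 0.1076]
tcp_rot: [-1.979, -2.431, 0.006]
force: [-1.1, 0.4, -0.0]
width: 0.703
finger_force: 0.0
```

```bash
python3 d.py .455 -.2315 .1095
```

```text
8.5833 [ 0.4509 -0.2289  0.1076] yang 11.7 tilt [-0.0081  0.0019 -1.    ]
units [-0.14  0.14 -0.08] j [-0.37  0.38  0.88  2.07 -0.38  0.87  0.94] f [-1.1  0.4 -0. ] 0.7028187025322282 0.0
```

>>> {"api": "drive_tool", "payload": {"motion": "0 0 0 -0.1 0.08 -0.05 60;0 0 0 0 0 0 60;0 0 0 0 0 0 60;0 0 0 0 0 0 40;0 0 0 0 0 0 30;0 0 0 0 0 0 12;0 0 0 0 0 0 12;0 0 0 0 0 0 12;0 0 0 0 0 0 12;0 0 0 0 0 0 12", "force": 60}}

```text
clock: 9.42
tcp_pos: [0.4571, -0.2327, 0.1131]
tcp_rot: [1.983, 2.436, 0.001]
force: [-2.0, 1.0, 5.7]
width: 0.214
finger_force: 58.6
```

```bash
python3 d.py .455 -.2315 .1095
```

```text
9.4167 [ 0.4571 -0.2327  0.1131] yang 11.69 tilt [ 6.e-04  3.e-04 -1.e+00]
units [ 0.07 -0.07  0.14] j [-0.36  0.38  0.88  2.06 -0.38  0.87  0.94] f [-2.   1.   5.7] 0.21374692696035905 58.60997557640076
```

>>> {"api": "drive_tool", "payload": {"motion": "0 0 0 0 -0.05 0 12;0 0 0 0 0 -0.2 12;0 0 0 0 0 -0.4 12;0 0 0 0 0 -0.6 12;0 0 0 0 0 -0.7 12;0 0 0 0 0 -0.7 12;0 0 0 0 0 -0.7 12;0 0 0 0 0 -0.7 12;0 0 0 0 0 -0.7 12;0 0 0 0 0 -0.5 12"}}

```text
clock: 10.25
tcp_pos: [0.4552, -0.2334, 0.244]
tcp_rot: [1.984, 2.435, 0.0]
force: [0.2, -0.5, -1.1]
width: 0.218
finger_force: 59.1
```

```bash
python3 d.py .454 .147 .245; python3 - <<'E'
from h import *
f=grab('side');u,v=np.round(proj(f,(.46,-.25,.18))).astype(int);cv2.imwrite('pics/l.png',cv2.resize(f['color'][v-60:v+45,u-70:u+70],(800,600),interpolation=cv2.INTER_CUBIC)[:,:,::-1])
E
```

```text
10.25 [ 0.4552 -0.2334  0.244 ] yang 11.65 tilt [ 5.e-04 -0.e+00 -1.e+00]
units [14.91  3.02 -0.04] j [-0.53  0.15  1.01  1.95 -0.14  1.12  0.74] f [ 0.2 -0.5 -1.1] 0.21799019084940457 59.0880686044693
```

View pics/l.png

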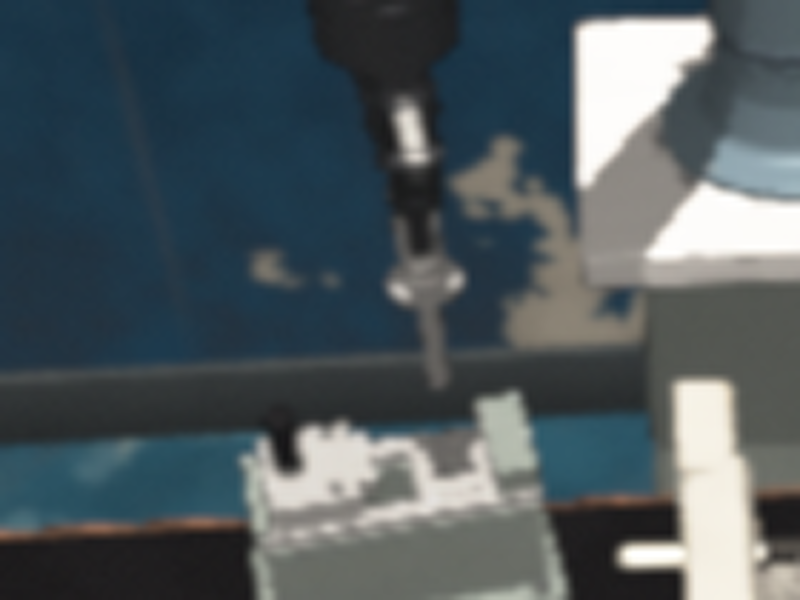

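The side view shows the rod held upright above the vise with its tip at about (437,385), the seat empty and the jaw open. I'll carry it to the gauge.

>>> {"api": "drive_tool", "payload": {"motion": "0 0 0 0.5 0.1 0 12;0 0 0 0.8 0.2 0 12;0 0 0 1 0.2 0 12;0 0 0 1 0.2 0 12;0 0 0 1 0.2 0 12;0 0 0 1 0.2 0 12;0 0 0 1 0.2 0 12;0 0 0 1 0.2 0 12;0 0 0 1 0.2 0 12;0 0 0 1 0.2 0 12"}}

```text
clock: 11.13
tcp_pos: [0.454, 0.0053, 0.2419]
tcp_rot: [-1.983, -2.435, 0.002]
force: [0.4, -0.5, -0.8]
width: 0.219
finger_force: 59.1
```

>>> {"api": "drive_tool", "payload": {"motion": "0 0 0 1 0.2 0 12;0 0 0 1 0.2 0 12;0 0 0 1 0.2 0 12;0 0 0 1 0.2 0 12;0 0 0 0.9 0.2 0 12;0 0 0 0.5 0.1 0 12;0 0 0 0.2 0 0 12;0 0 0 0 0 0 12;0 0 0 0 0 0 12;0 0 0 0 0 0 12"}}

```text
clock: 11.97
tcp_pos: [0.4537, 0.145, 0.2424]
tcp_rot: [1.987, 2.433, -0.001]
force: [0.0, 0.1, -0.9]
width: 0.212
finger_force: 59.1
```

```bash
python3 d.py .454 .147 .245; python3 - <<'E'
from h import *
o=[]
for n,c in(('top',(.45,.15,.10)),('side',(.45,.147,.17))):
    f=grab(n);np.savez(n+'1.npz',**{k:np.array(v) for k,v in f.items()});u,v=np.round(proj(f,c)).astype(int);print(n,u,v);o.append(cv2.resize(f['color'][v-40:v+40,u-40:u+40],(400,400),interpolation=cv2.INTER_CUBIC))
cv2.imwrite('pics/g.png',np.hstack(o)[:,:,::-1])
E
```

```text
11.9667 [0.4537 0.145  0.2424] yang 11.52 tilt [-5.e-04 -7.e-04 -1.e+00]
units [ 0.08  0.03 -0.11] j [-1.01  0.02  0.63  2.01 -0.02  1.11 -0.17] f [ 0.   0.1 -0.9] 0.21207154135168324 59.13473725318909
top 200 222
side 307 150
```

View pics/g.png

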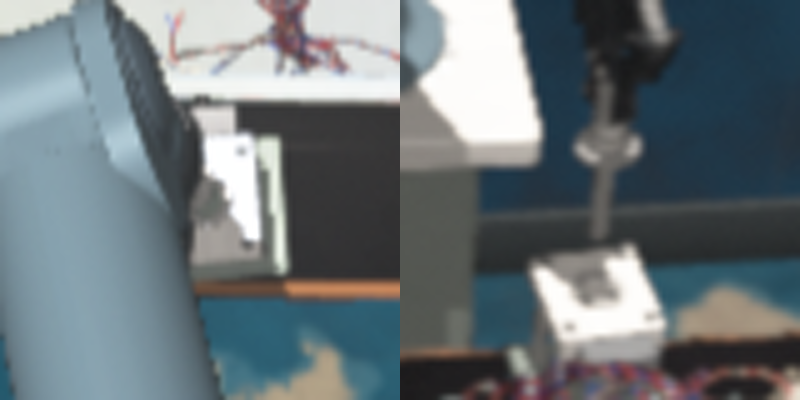

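The side view shows the rod over the plate with its tip at about (307,157.6) in full-image pixels, near the hole's column. The top view is blocked by the arm. I'll measure the stem axis against the hole in the side camera.

```bash
cat > st.py <<'E'
from h import *
import sys
f=grab('side') if len(sys.argv)<2 else dict(np.load(sys.argv[1]))
s=ctrl.read_state();W=world(f);tx,ty,tz=s['tcp_pos'];zt=tz-.099
m=(abs(W[...,0]-tx)<.03)&(abs(W[...,1]-ty)<.03)&(W[...,2]>max(zt,.102)-.004)&(W[...,2]<zt+.085)
for r in np.nonzero(m.any(1))[0]:
    u=np.nonzero(m[r])[0]; w=W[r,u]
    zm=w[:,2].mean(); p=ray(f,u.mean(),r,zm)
    # axis ray meets plane x=tx -> y,z
    c=-f['R'].T@f['t'];d=p-c;q=c+d*(tx-c[0])/d[0]
    print(r,len(u),u.mean().round(2),'surf',w.mean(0).round(4),'ax',q.round(4))
E
python3 st.py side1.npz
```

```text
135 1 305.0 surf [0.4378 0.1382 0.22  ] ax [0.4537 0.1348 0.2319]
136 3 307.33 surf [0.4431 0.1448 0.2196] ax [0.4537 0.1425 0.2276]
137 8 308.5 surf [0.4501 0.1473 0.2207] ax [0.4537 0.1465 0.2235]
138 10 308.7 surf [0.4572 0.1467 0.2222] ax [0.4537 0.1475 0.2195]
139 12 308.5 surf [0.4598 0.1458 0.2203] ax [0.4537 0.1471 0.2157]
140 12 308.5 surf [0.4636 0.1452 0.2193] ax [0.4537 0.1475 0.2118]
141 12 308.5 surf [0.4663 0.145  0.2175] ax [0.4537 0.1478 0.2078]
142 10 308.5 surf [0.471  0.1442 0.2172] ax [0.4537 0.1481 0.2039]
143 6 308.5 surf [0.4707 0.1446 0.213 ] ax [0.4537 0.1484 0.1999]
144 4 307.5 surf [0.4592 0.1443 0.2003] ax [0.4537 0.1455 0.1961]
145 4 307.5 surf [0.4551 0.1455 0.1932] ax [0.4537 0.1459 0.1921]
146 4 307.5 surf [0.4587 0.1451 0.192 ] ax [0.4537 0.1462 0.1881]
147 4 307.5 surf [0.4587 0.1454 0.188 ] ax [0.4537 0.1465 0.1841]
148 4 307.5 surf [0.4585 0.1458 0.1838] ax [0.4537 0.1468 0.18  ]
149 4 307.5 surf [0.4577 0.1463 0.1791] ax [0.4537 0.1472 0.1759]
150 4 307.5 surf [0.4566 0.1468 0.1742] ax [0.4537 0.1475 0.1719]
151 4 307.5 surf [0.457  0.1471 0.1704] ax [0.4537 0.1478 0.1678]
152 3 307.0 surf [0.4584 0.1455 0.1675] ax [0.4537 0.1465 0.1637]
153 3 307.0 surf [0.4575 0.146  0.1627] ax [0.4537 0.1468 0.1596]
154 4 306.5 surf [0.4574 0.1447 0.1586] ax [0.4537 0.1455 0.1556]
155 4 306.5 surf [0.4572 0.1451 0.1542] ax [0.4537 0.1458 0.1514]
156 4 306.5 surf [0.4563 0.1456 0.1493] ax [0.4537 0.1462 0.1472]
157 3 307.0 surf [0.4579 0.1472 0.1463] ax [0.4537 0.1482 0.1429]
```

```bash
python3 - <<'E'
from h import *
for n,c in(('top0.npz',(200.7,221.4)),('side0.npz',(305.6,167.5))):
    f=dict(np.load(n));g=f['color'].astype(float).mean(2);W=world(f)
    v,u=np.mgrid[:384,:512];near=((u-c[0])/7.2)**2+((v-c[1])/(6.8 if 'top' in n else 5.2))**2<1
    ref=254 if 'top' in n else 252
    for th in(8,20,60,100):
        m=near&(ref-g>th)
        cn=max(cv2.findContours(m.astype(np.uint8),0,1)[0],key=len);e=cv2.fitEllipse(cn)
        print(n,th,m.sum(),'cen',u[m].mean().round(2),v[m].mean().round(2),'ell',np.round(e[0],2),np.round(e[1],1),'->',ray(f,*e[0],.099).round(4),ray(f,u[m].mean(),v[m].mean(),.099).round(4))
    # plate from bright, height mask
    m=(W[...,2]>.088)&(W[...,2]<.103)&(abs(W[...,0]-.455)<.05)&(abs(W[...,1]-.148)<.05)&(g>225)
    m=cv2.morphologyEx(m.astype(np.uint8),cv2.MORPH_CLOSE,np.ones((3,3)));h=cv2.convexHull(max(cv2.findContours(m,0,1)[0],key=len)).reshape(-1,2)
    p=np.array([ray(f,*q,.095)[:2] for q in h],np.float32);print('plate',cv2.minAreaRect(p*1000))
E
```

```text
top0.npz 8 94 cen 200.72 221.96 ell [200.73 221.97] [10.  10.3] -> [0.4506 0.1475 0.099 ] [0.4506 0.1475 0.099 ]
top0.npz 20 64 cen 200.88 221.84 ell [200.6  221.87] [7.8 8.5] -> [0.4509 0.1479 0.099 ] [0.451 0.147 0.099]
top0.npz 60 41 cen 200.59 221.68 ell [200.58 221.7 ] [6.2 6.7] -> [0.4515 0.148  0.099 ] [0.4516 0.148  0.099 ]
top0.npz 100 32 cen 200.5 221.5 ell [200.5 221.5] [5.5 5.5] -> [0.4522 0.1483 0.099 ] [0.4522 0.1483 0.099 ]
plate ((452.0972900390625, 148.2674102783203), (86.89317321777344, 68.94915008544922), 6.222579002380371)
side0.npz 8 80 cen 305.86 167.65 ell [305.83 167.62] [ 7.4 11.5] -> [0.4554 0.1474 0.099 ] [0.4556 0.1475 0.099 ]
side0.npz 20 60 cen 305.78 167.95 ell [305.77 167.95] [6.3 9.9] -> [0.4571 0.147  0.099 ] [0.4571 0.147  0.099 ]
side0.npz 60 17 cen 306.29 167.88 ell [306.4  167.94] [2.2 6.5] -> [0.4572 0.1491 0.099 ] [0.4569 0.1488 0.099 ]Traceback (most recent call last):
  File "<stdin>", line 8, in <module>
ValueError: max() iterable argument is empty
```

>>> {"api": "drive_tool", "payload": {"motion": "0 0 0 0.03 0 0.2 12;0 0 0 0 0 0.2 12;0 0 0 0 0 0.2 12;0 0 0 0 0 0.2 12;0 0 0 0 0 0.2 12;0 0 0 0 0 0.2 12;0 0 0 0 0 0.1 12;0 0 0 0 0 0 12;0 0 0 0 0 0 12;0 0 0 0 0 0 12"}}

```text
clock: 12.9
tcp_pos: [0.4536, 0.1479, 0.2102]
tcp_rot: [1.983, 2.436, 0.001]
force: [0.2, -0.3, -2.6]
width: 0.214
finger_force: 59.1
```

```bash
python3 d.py .4535 .1475 .2; python3 - <<'E'
from h import *
f=grab('side');np.savez('side2.npz',**{k:np.array(v) for k,v in f.items()})
cv2.imwrite('pics/h.png',cv2.resize(f['color'][130:185,275:340],(780,600)[0:1]*1+(660,) if 0 else (709,600),interpolation=cv2.INTER_NEAREST)[:,:,::-1])
E
python3 st.py side2.npz
```

```text
12.9 [0.4536 0.1479 0.2102] yang 11.69 tilt [ 4.e-04  2.e-04 -1.e+00]
units [-0.01 -0.01  0.41] j [-1.    0.07  0.63  2.05 -0.05  1.04 -0.14] f [ 0.2 -0.3 -2.6] 0.21375360507794802 59.13492143154144
144 2 304.5 surf [0.4404 0.1388 0.1863] ax [0.4537 0.1359 0.1966]
145 9 308.67 surf [0.451  0.1502 0.1897] ax [0.4537 0.1496 0.1918]
146 11 308.45 surf [0.4551 0.149  0.189 ] ax [0.4537 0.1493 0.1878]
147 12 308.5 surf [0.4608 0.1481 0.1894] ax [0.4537 0.1498 0.1838]
148 12 308.5 surf [0.4619 0.1482 0.1863] ax [0.4537 0.1501 0.1797]
149 12 308.5 surf [0.4666 0.1475 0.186 ] ax [0.4537 0.1504 0.1757]
150 9 308.67 surf [0.4706 0.1474 0.1851] ax [0.4537 0.1513 0.1715]
151 6 308.5 surf [0.4725 0.1468 0.1826] ax [0.4537 0.1511 0.1675]
152 3 308.0 surf [0.4586 0.1487 0.1675] ax [0.4537 0.1498 0.1635]
153 4 307.5 surf [0.4579 0.1475 0.1629] ax [0.4537 0.1485 0.1594]
154 4 307.5 surf [0.4568 0.1481 0.1579] ax [0.4537 0.1488 0.1553]
155 4 307.5 surf [0.46   0.1477 0.1563] ax [0.4537 0.1492 0.1511]
156 4 307.5 surf [0.4594 0.1482 0.1517] ax [0.4537 0.1495 0.1469]
157 4 307.5 surf [0.4561 0.1493 0.1447] ax [0.4537 0.1498 0.1427]
158 4 307.5 surf [0.4568 0.1494 0.1411] ax [0.4537 0.1502 0.1385]
159 4 307.5 surf [0.457  0.1497 0.137 ] ax [0.4537 0.1505 0.1343]
160 2 307.0 surf [0.4557 0.1487 0.1319] ax [0.4537 0.1492 0.1302]
161 3 307.0 surf [0.4586 0.1484 0.1301] ax [0.4537 0.1495 0.1259]
162 3 307.0 surf [0.4573 0.149  0.1247] ax [0.4537 0.1499 0.1216]
163 4 306.5 surf [0.4582 0.1475 0.1213] ax [0.4537 0.1485 0.1174]
164 4 306.5 surf [0.4575 0.148  0.1163] ax [0.4537 0.1489 0.1131]
165 2 306.5 surf [0.461  0.1475 0.115 ] ax [0.4537 0.1492 0.1087]
```

View pics/h.png

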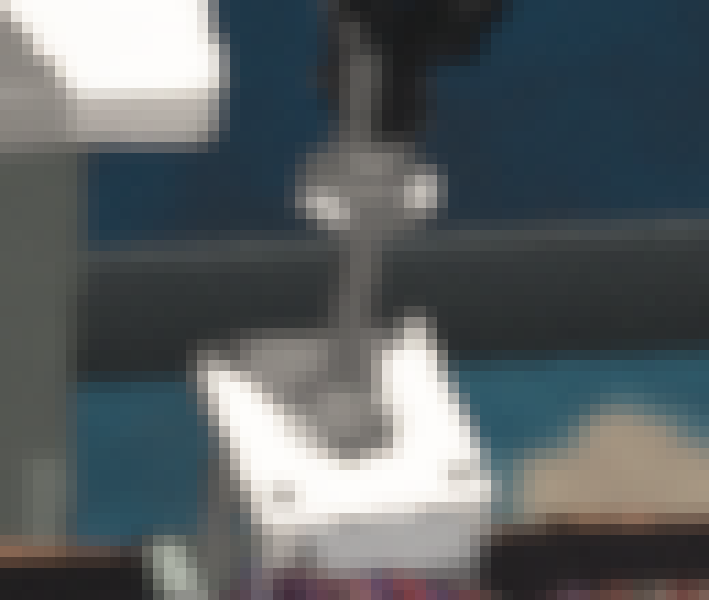

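The side view shows the stem just above the hole at about (306.7,165), roughly 2 mm left (+y) of the hole centre, which is at column 305.8. I'll shift 2 mm towards -y and lower it slowly.

>>> {"api": "drive_tool", "payload": {"motion": "0 0 0 -0.08 0 0 12;0 0 0 0 0 0 12;0 0 0 0 0 0 12;0 0 0 0 0 0 12;0 0 0 0 0 0 12;0 0 0 0 0 0.1 12;0 0 0 0 0 0.1 12;0 0 0 0 0 0.1 12;0 0 0 0 0 0 12;0 0 0 0 0 0 12"}}

```text
clock: 13.78
tcp_pos: [0.4535, 0.1457, 0.2021]
tcp_rot: [-1.983, -2.436, 0.001]
force: [0.1, -0.3, -0.8]
width: 0.217
finger_force: 59.1
```

```bash
python3 d.py .454 .146 .15; python3 st.py | tail -20
```

```text
13.7833 [0.4535 0.1457 0.2021] yang 11.7 tilt [-7.e-04 -6.e-04 -1.e+00]
units [0.01 0.02 2.08] j [-1.    0.08  0.63  2.06 -0.06  1.02 -0.13] f [ 0.1 -0.3 -0.8] 0.21674781142347677 59.134560227394104
152 10 307.5 surf [0.4709 0.1443 0.1775] ax [0.4537 0.1481 0.1636]
153 7 308.0 surf [0.471  0.1462 0.1734] ax [0.4537 0.1501 0.1594]
154 3 307.0 surf [0.4575 0.1463 0.1585] ax [0.4537 0.1472 0.1554]
155 3 307.0 surf [0.4589 0.1463 0.1555] ax [0.4537 0.1475 0.1513]
156 4 306.5 surf [0.4573 0.1454 0.1502] ax [0.4537 0.1462 0.1472]
157 4 306.5 surf [0.4564 0.1459 0.1452] ax [0.4537 0.1465 0.143 ]
158 4 306.5 surf [0.4577 0.1459 0.1421] ax [0.4537 0.1468 0.1388]
159 4 306.5 surf [0.4598 0.1458 0.1396] ax [0.4537 0.1472 0.1345]
160 4 306.5 surf [0.4556 0.1471 0.1319] ax [0.4537 0.1475 0.1303]
161 4 306.5 surf [0.4555 0.1474 0.1275] ax [0.4537 0.1478 0.126 ]
162 4 306.5 surf [0.4572 0.1474 0.1247] ax [0.4537 0.1482 0.1217]
163 3 306.0 surf [0.4597 0.1455 0.1227] ax [0.4537 0.1468 0.1175]
164 3 306.0 surf [0.4597 0.1458 0.1184] ax [0.4537 0.1472 0.1132]
165 7 305.71 surf [0.4505 0.1473 0.1062] ax [0.4537 0.1466 0.109 ]
166 4 306.75 surf [0.454  0.1503 0.1046] ax [0.4537 0.1504 0.1044]
167 1 306.0 surf [0.4591 0.147  0.1048] ax [0.4537 0.1482 0.1002]
168 2 307.0 surf [0.459  0.1507 0.1001] ax [0.4537 0.1519 0.0955]
169 3 308.0 surf [0.4657 0.1529 0.1014] ax [0.4537 0.1556 0.0909]
170 3 307.67 surf [0.4705 0.151  0.1013] ax [0.4537 0.1549 0.0865]
171 1 315.0 surf [0.4752 0.1747 0.0993] ax [0.4537 0.1802 0.0803]
```

>>> {"api": "drive_tool", "payload": {"motion": "0 0 0 0 0 0.15 12;0 0 0 0 0 0.2 12;0 0 0 0 0 0.3 12;0 0 0 0 0 0.3 12;0 0 0 0 0 0.3 12;0 0 0 0 0 0.3 12;0 0 0 0 0 0.3 12;0 0 0 0 0 0.2 12;0 0 0 0 0 0 12;0 0 0 0 0 0 12"}}

```text
clock: 14.67
tcp_pos: [0.4536, 0.1456, 0.1508]
tcp_rot: [-1.984, -2.436, 0.002]
force: [0.1, 0.3, -2.0]
width: 0.218
finger_force: 59.1
```

>>> {"api": "drive_tool", "payload": {"motion": "0 0 0 0 0 0 12;0 0 0 0 0 0 12;0 0 0 0 0 0 12;0 0 0 0 0 0 12;0 0 0 0 0 0 12;0 0 0 0 0 0 12;0 0 0 0 0 0 12;0 0 0 0 0 0 12;0 0 0 0 0 0 12;0 0 0 0 0 0 12"}}

```text
clock: 15.5
tcp_pos: [0.4538, 0.1459, 0.1513]
tcp_rot: [-1.984, -2.436, 0.0]
force: [0.5, -0.2, -0.9]
width: 0.215
finger_force: 59.1
```

```bash
python3 d.py .454 .146 .15; python3 - <<'E'
from h import *
f=grab('side');np.savez('side3.npz',**{k:np.array(v) for k,v in f.items()});t=grab('top')
a=cv2.resize(f['color'][140:185,280:333],(530,450),interpolation=cv2.INTER_CUBIC)
b=cv2.resize(t['color'][205:240,185:220],(250,250),interpolation=cv2.INTER_CUBIC)
c=np.zeros((450,780,3),np.uint8);c[:,:530]=a;c[:250,530:]=b
cv2.imwrite('pics/i.png',c[:,:,::-1])
E
python3 st.py side3.npz
```

```text
15.5 [0.4538 0.1459 0.1513] yang 11.7 tilt [-0. -0. -1.]
units [0.   0.01 0.05] j [-0.97  0.17  0.63  2.1  -0.12  0.91 -0.07] f [ 0.5 -0.2 -0.9] 0.21478804111719552 59.13415968418121
158 3 305.0 surf [0.4396 0.145  0.1274] ax [0.4538 0.1419 0.1392]
159 6 305.17 surf [0.4486 0.1439 0.1306] ax [0.4538 0.1427 0.1349]
160 8 306.5 surf [0.4528 0.1477 0.1295] ax [0.4538 0.1475 0.1304]
161 12 306.5 surf [0.4589 0.1467 0.1304] ax [0.4538 0.1478 0.1261]
162 12 306.5 surf [0.4606 0.1466 0.1276] ax [0.4538 0.1482 0.1218]
163 13 305.69 surf [0.4623 0.1438 0.125 ] ax [0.4538 0.1458 0.1177]
164 10 306.5 surf [0.4699 0.1452 0.1269] ax [0.4538 0.1488 0.1132]
165 10 305.3 surf [0.4656 0.1424 0.1192] ax [0.4538 0.1452 0.1091]
166 4 306.5 surf [0.4527 0.1498 0.1036] ax [0.4538 0.1495 0.1045]
167 5 307.8 surf [0.4563 0.1537 0.102 ] ax [0.4538 0.1542 0.0998]
168 7 304.14 surf [0.4587 0.1411 0.1005] ax [0.4538 0.1423 0.0963]
169 5 303.6 surf [0.4619 0.139  0.0991] ax [0.4538 0.1407 0.092 ]
170 4 306.25 surf [0.4678 0.1469 0.0992] ax [0.4538 0.1501 0.0869]
171 3 306.67 surf [0.4724 0.1475 0.0988] ax [0.4538 0.1518 0.0824]
172 2 300.5 surf [0.4762 0.1265 0.0992] ax [0.4538 0.1312 0.0794]
173 1 307.0 surf [0.4819 0.1471 0.0984] ax [0.4538 0.1537 0.0734]
```

View pics/i.png

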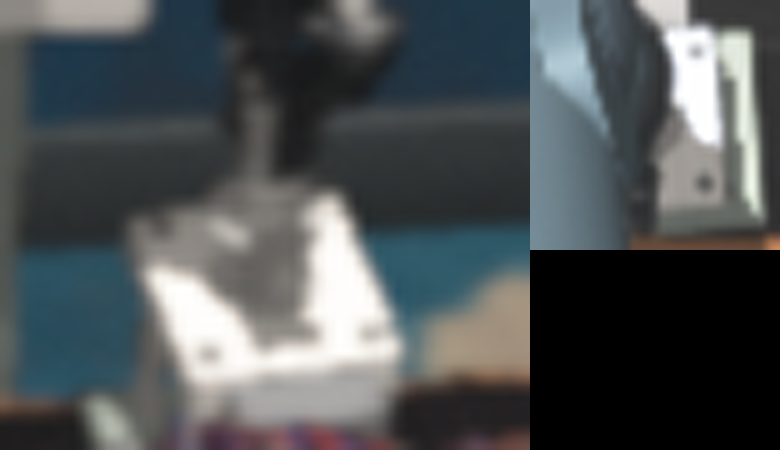

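The side view shows the stem down in the hole, the collar above the rim and no side force. I'll cross-check the hole's x from the four plate bolts in both early views before handing in.

```bash
python3 - <<'E'
from h import *
for n,o,B in(('top0.npz',(171,198),[(137,98),(233,90),(143,214),(241,204)]),('side0.npz',(274,148),[(133,87),(240,77),(168,168),(268,156)])):
    f=dict(np.load(n));g=f['color'].astype(float).mean(2);L=[]
    for x,y in B:
        u0,v0=round(o[0]+x/6.25-.42),round(o[1]+y/6.25-.42)
        w=np.clip(250-g[v0-1:v0+2,u0-1:u0+2],0,None);v,u=np.mgrid[v0-1:v0+2,u0-1:u0+2]
        p=ray(f,(u*w).sum()/w.sum(),(v*w).sum()/w.sum(),.095);L.append(p);print(n,p.round(4),w.astype(int).tolist())
    print(np.mean(L,0).round(4))
    # plate outline by brightness+height
    W=world(f)
E
```

```text
top0.npz [0.4807 0.1783 0.095 ] [[11, 1, 0], [76, 45, 0], [35, 14, 0]]
top0.npz [0.4866 0.125  0.095 ] [[25, 41, 16], [43, 70, 20], [5, 13, 1]]
top0.npz [0.4166 0.1718 0.095 ] [[1, 26, 21], [10, 71, 58], [0, 16, 13]]
top0.npz [0.4232 0.118  0.095 ] [[0, 11, 0], [16, 73, 40], [4, 32, 13]]
[0.4518 0.1483 0.095 ]
side0.npz [0.4174 0.1167 0.095 ] [[109, 110, 76], [42, 74, 63], [34, 43, 36]]
side0.npz [0.4114 0.1756 0.095 ] [[122, 95, 107], [86, 53, 61], [55, 31, 36]]
side0.npz [0.4846 0.1246 0.095 ] [[0, 1, 0], [11, 28, 25], [25, 59, 57]]
side0.npz [0.48   0.1789 0.095 ] [[6, 28, 36], [10, 54, 59], [4, 20, 20]]
[0.4484 0.149  0.095 ]
```

```bash
python3 -c "
from station import ctrl
print(ctrl.job_done())"
```

```text
the job is handed in; nothing more can be done
None
```

The job is handed in, with no verdict returned: the jaw is about 30 mm open, and the rod is held upright in the gauge hole, tip about 52 mm and collar about 122 mm above the bench. I estimate it is centred to within 1–2 mm; neither camera could see the stem inside the hole to confirm that.

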